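# Rock a tight locating block out of its nest

## Task

Slide the clear guard fully open, take the black handle of the brass locating block and rock the block free of its tight nest: tip it by a good five degrees with the red end lifting first while the plain end stays down, then the same amount the other way with the plain end lifting, before the red end leaves the nest. Then raise it straight up and finish while still holding it, level and still, just clear above its nest (one to four centimetres of air), with the guard left open and the other things on the bench undisturbed.

Things in the scene. Friction and masses are not known exactly. Their poses are not given: they have to be found in the camera images.
- fixture: Grey base plate 176 x 300 x 12 mm, fixed. Origin on the bench top (z = 0) under the nest's middle; the plate spans x -88..88, y -75..225 mm of its frame. x: along the nest, away from the robot; y: the way the guard opens; z up. Two low dark tracks along y at x = +-75.5 mm, tops at z = 24 mm.
- nest (a point): Middle of the nest's seat (the plate's top), 12 mm above the bench. Two aluminium end walls 14 mm high stand on the seat, inner faces at fixture x = +-42.5 mm. At x = +-32 mm a pair of small steel jaws (tops 10 mm above the seat; -y one fixed, +y one sprung) pinches each end of the block across y.
- guard (a joint): Clear inverted-U guard with orange edges, 161 mm in fixture x, 110 mm in y, top face 114 mm above the bench, on the two tracks. 0 = shut, centred over the nest; grows as it slides along fixture +y; 0.15 (m) = fully open, at its stop. Friction about 2 N; stays where it is left.
- guard_handle (a point): Top centre of the guard's black handle post, 150 mm above the bench; post 30 mm in fixture x by 16 mm in y, 36 mm tall; at its base a black foot 34 x 24 mm, 3 mm high. Moves with the guard.
- block: Brass locating block, about 0.25 kg, tight in the nest. Origin: centre of its underside; axes as the fixture's while seated, underside on the seat. Body 80 (x) x 16 x 30 mm; ribs 20 mm wide, 4 to 10 mm up, at x = +-32 mm are what the jaws pinch. On top a dark foot 34 x 22 mm to 34 mm up, then the black square handle 22 x 22 mm, 34 to 86 mm up.
- block_top (a point): Top centre of the block's black handle, 86 mm above the underside. Red end up leans it towards fixture +x, plain end up towards fixture -x.
- red_end (a point): Lower edge of the block's red-painted end (block x = -40 mm), the end nearer the robot. Each end is gripped by friction (roughly 15 N per end; a straight pull needs twice that), pops free once it has risen 6 to 7 mm, and may then rest on top of its jaws. About 2.5 mm of play to each end wall.
- plain_end (a point): Lower edge of the block's plain brass end (block x = +40 mm), the end farther from the robot. Gripped and freed in the same way as the red end.
- heat_sink: Bystander: black finned heat sink 30 x 40 x 22 mm; origin centre of underside.
- silver_knob: Bystander: silver-white knob, 28 mm wide, 20 mm high; origin centre of underside.
- spare_cap: Bystander: black capacitor standing upright, 26 mm wide, 35 mm high; origin centre of underside.
- tape_roll: Bystander: black tape roll lying flat, 62 mm wide, 19 mm high; origin centre of underside.
- spacer: Bystander: aluminium spacer block 30 x 45 x 20 mm; origin centre of underside.

How it is judged:
By the outcome, as a careful person would: the job done as asked, in the order asked, and still so for the second after the job is handed in, while the arm keeps its last pose, push and grip.
It also fails if it takes over 45 s, if anything falls off the work surface, if the arm or the gripper's body presses on something with over 40 N, if the wrist force passes 120 N, or if a joint passes its speed limit or range.

## Robot

A 6-joint arm with a two-finger parallel gripper is mounted at the origin on a cart in front of the work surface, level with it; the furniture and walls round the work are solid. World frame = base frame: x ahead of the robot, y to its left, z up, the work surface at z = 0. Lengths are in m, angles in rad, forces in N, time in s.
With the tool pointing down it reaches from about 0.35 to 0.975 m from the base axis. Payload 4.9 kg.
Tool frame: the origin (TCP) lies at the very end of the fingers, on their centre line; the grasp point (between the pads) lies 19 mm behind it (ctrl.grip_point_offset is the distance from the TCP to the grasp point, in m); z points along the fingers, y is the line along which they close (so a half turn about z gives the same grasp; the last joint's range is limited). The gripper opens to 85 mm and grips with 20 to 120 N. Pads are 22 mm wide; open, the fingers measure 114 mm over their backs; the gripper's body (76 mm by 85 mm) begins 54 mm behind the grasp point. The pads swing forward as they close: fully open they stand 13 mm farther back than shut.
Start: joints at [1.125, 0.053, 1.613, -0, 1.476, -0.119], TCP at [0.201, 0.592, 0.231] pointing down, gripper open.
Joint ranges: [-3.01, 3.01], [-1.01, 2.22], [0.06, 2.58], [-1.02, 4.17], [0.09, 2.62], [-3.14, 3.14]. Speed limits (rad/s): [2.57, 2.57, 3.14, 3.14, 3.14, 3.14].

## Interface

Orientations are given as a rotation vector (axis times angle).
In Python, from station import ctrl gives the robot as it stands.
- The arm moves only by the tool send_rows, never from a script. Its argument "rows" is a list of rows, each a list of 3 entries, a list of its own where there are three numbers: the finger opening in cm, from 0 to 8.54, then the shift along the tool's x, y, z in cm, then the turn about the tool's z in degrees. A call has 1 to 10 rows; each row shifts and turns the commanded pose from where the row before left it, along the tool's axes as they then stand; what a row does not reach is not made up. A row lasts 1/8 s, in which the tool goes at most 62.5 mm and 10.7 degrees, less where a joint would pass 70% of its speed; a pose out of reach is approached as far as the arm can. A call with a gripper value outside its range is refused whole. The fingers move at their own pace and stop on an object; "newtons" is the grip in N (left out, the last holds). Time passes only in rows, so rows that do not move let the fingers close. It gives the time, the measured TCP pose, the force, the opening and the grip force at its end, in the units of the state.
- ctrl.get_obs(): the state, without advancing time (a new reading comes with each control period).
- ctrl.get_image(name): name is "scene" or "top"; returns a dict with "frame" (480x640x3 uint8, red, green, blue), "range_z" (480x640 float32, m along the optical axis (not along the pixel's ray), 0 where there is no reading), "fx", "fy", "cx", "cy" (pixels), "cam_to_world" (4x4, takes a point from camera to world coordinates). Camera axes: x right, y down, z forward; pixel columns grow to the right and rows downward; lengths in m; the calibration is good to about 2 mm. A picture is of the moment at which its call begins.
- ctrl.finish_job(): hands the job in; it is judged then, once.
The state is a dict: "t": time; "q": joint angles; "dq": joint speeds; "effort": joint torques, N m; "tool_pos": TCP position; "tool_rot": TCP orientation; "contact_force": force on the tool from outside, world axes, zero at the start; "wrist_torque": the same for the moment, N m; "opening": finger opening in m; "grip_force": force on a finger pad.
Only numpy, scipy, OpenCV 4.12 (cv2) and the standard library are available. Lean on these libraries where they do the work, as an engineer would, in place of code of your own. Each camera call takes 0.05 s, during which the arm holds its last target. There are 200 camera calls.

## Working session

There is one attempt and no reset: what is moved stays moved. The work goes in short steps, Python scripts to look and compute and a tool call to move; the robot and the scene stay as the last step left them, time stands still between calls to the robot, and variables do not carry over. Pictures are saved under pics/ and viewed, at most 10 in all, crops included, and the job is handed in when it is done.

Besides the shell and the picture viewer there is one more tool, called after "Emit:" as a command line: name --argument value ..., lists and objects as JSON in quotes. send_rows: Moves the arm, as the interface text tells. Its arguments: {"type":"object","properties":{"rows":{"type":"array","items":{"type":"array"}},"newtons":{"type":"number"}},"required":["rows"]}

```bash
mkdir -p pics; ls; cat > h.py <<'E'
from station import ctrl
import numpy as np, cv2
from scipy.spatial.transform import Rotation as R
def snap(n,f):
    d=ctrl.get_image(n); cv2.imwrite(f'pics/{f}.png',d['frame'][:,:,::-1]); np.savez(f'pics/{f}.npz',**d); return d
def pt(d,u,v,z=None):
    T=d['cam_to_world']; r=np.array([(u-d['cx'])/d['fx'],(v-d['cy'])/d['fy'],1.])
    s=float(d['range_z'][int(v),int(u)])
    if z is not None: s=(z-T[2,3])/(T[:3,:3]@r)[2]
    return T[:3,:3]@(r*s)+T[:3,3]
E
python3 - <<'E'
from h import *
for n in('top','scene'):
    d=snap(n,n+'0'); print(n,d['cam_to_world'].round(3).tolist(),d['fx'])
o=ctrl.get_obs(); print({k:np.round(v,3) for k,v in o.items()}); print(R.from_rotvec(o['tool_rot']).as_matrix().round(3))
E
```

```text
pics
top [[-0.012, -0.997, 0.075, 0.437], [-1.0, 0.012, -0.001, 0.012], [0.0, -0.075, -0.997, 1.569], [0.0, 0.0, 0.0, 1.0]] 492.3663185087287
scene [[0.87, -0.256, 0.421, 0.039], [-0.493, -0.457, 0.74, -0.873], [0.003, -0.852, -0.524, 0.758], [0.0, 0.0, 0.0, 1.0]] 487.70741802424703
{'t': np.float64(0.1), 'q': array([ 1.125,  0.053,  1.614,  0.   ,  1.476, -0.119]), 'dq': array([-0.001, -0.003, -0.004,  0.   , -0.001, -0.   ]), 'effort': array([-0.0000e+00, -3.9490e+01, -3.7137e+01, -0.0000e+00,  4.0000e-03,
       -0.0000e+00]), 'tool_pos': array([0.2  , 0.591, 0.23 ]), 'tool_rot': array([-5.110e-01, -3.099e+00,  3.000e-03]), 'contact_force': array([-0.003, -0.342,  0.001]), 'wrist_torque': array([ 0.058, -0.007, -0.042]), 'grip_force': np.float64(0.0), 'opening': np.float64(0.085)}
[[-0.947  0.321 -0.001]
 [ 0.321  0.947 -0.002]
 [ 0.    -0.002 -1.   ]]
```

View pics/top0.png

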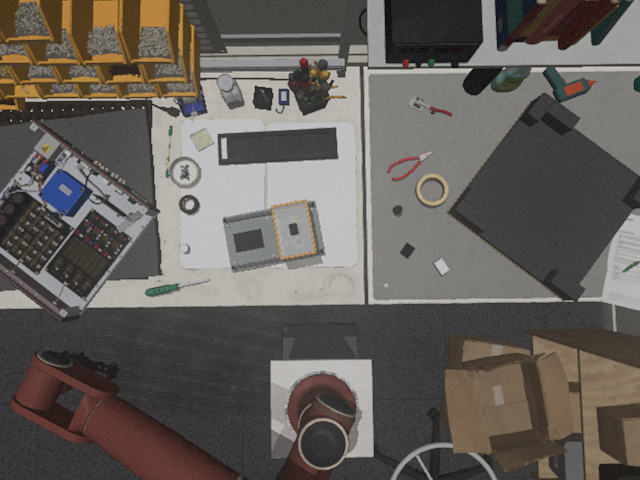

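View pics/scene0.png

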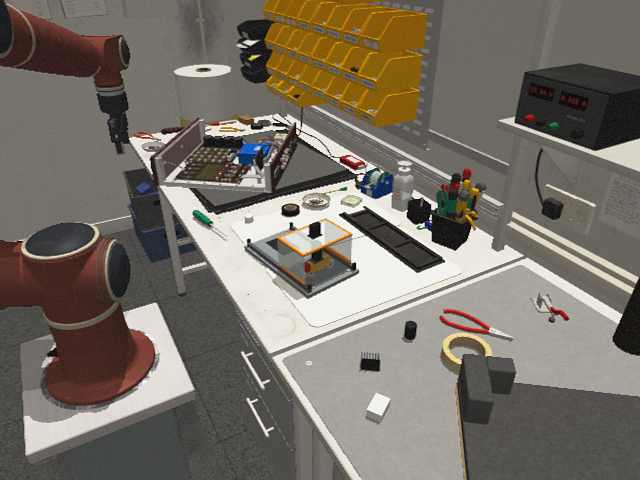

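The fixture sits at about top (273,235), with the guard (orange edges) over its right-hand part near (295,230) and the handle inside or under it. The guard opens to the left (+y world). I'll enlarge both views.

```bash
python3 - <<'E'
import cv2,numpy as np
a=cv2.imread('pics/top0.png')[185:285,215:335]; b=cv2.imread('pics/scene0.png')[205:305,240:365]
cv2.imwrite('pics/c0.png',cv2.resize(a,None,fx=6,fy=6,interpolation=cv2.INTER_CUBIC)); cv2.imwrite('pics/c1.png',cv2.resize(b,None,fx=6,fy=6,interpolation=cv2.INTER_CUBIC))
E
```

```text
(no output)
```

View pics/c0.png

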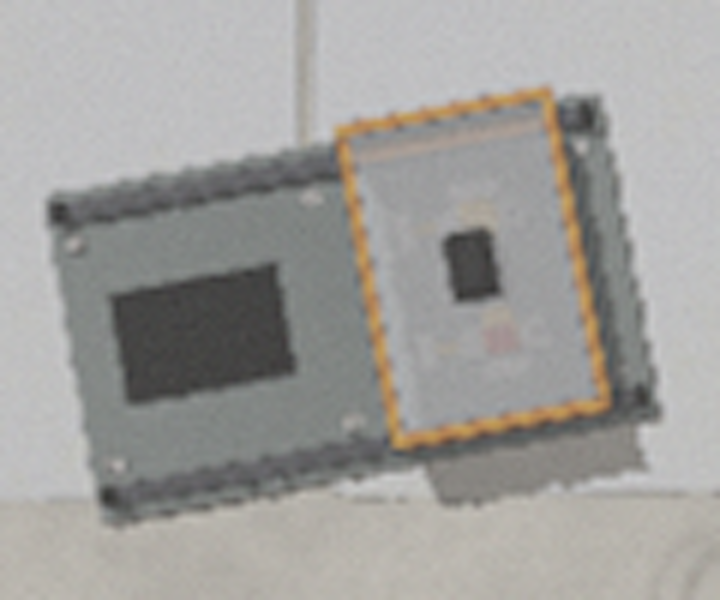

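View pics/c1.png

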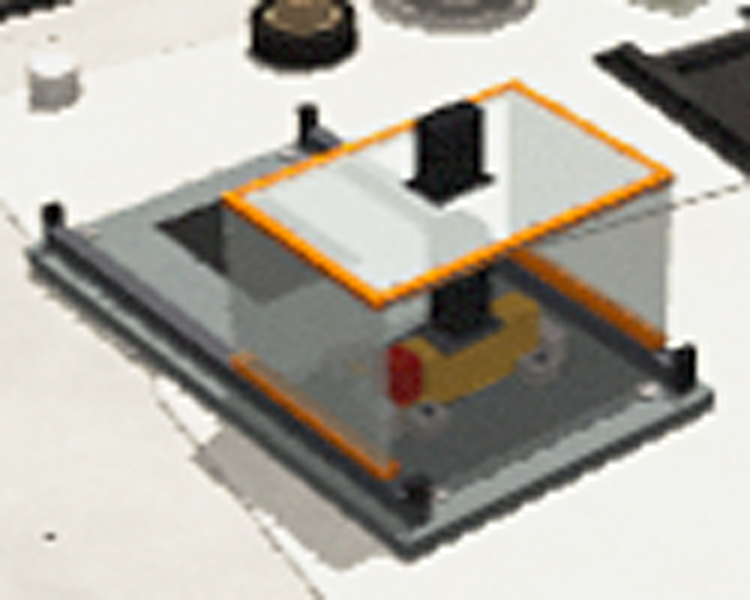

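```bash
python3 - <<'E'
from h import *
d=dict(np.load('pics/top0.npz'))
c=lambda u,v,z:pt(d,u/6+215,v/6+185,z)
P=np.array([c(48,200,.012),c(603,97,.012),c(660,415,.012),c(108,522,.012)])
G=np.array([c(340,128,.114),c(550,90,.114),c(608,405,.114),c(397,445,.114)])
print('plate',P.round(3).tolist(),[np.linalg.norm(P[i]-P[i-1]).round(3) for i in range(4)])
print('guard',G.round(3).tolist(),[np.linalg.norm(G[i]-G[i-1]).round(3) for i in range(4)],G.mean(0))
ey=(P[0]-P[1]+P[3]-P[2]);ey/=np.linalg.norm(ey);print('yaw plate',np.degrees(np.arctan2(-ey[0],ey[1])))
ex=(G[0]-G[3]+G[1]-G[2]);print('yaw guard',np.degrees(np.arctan2(ex[1],ex[0])))
ex=np.array([ey[1],-ey[0],0]); print('nest from plate',P.mean(0)-.075*ey)
print('handle top center',c(472,262,.15), pt(d,472/6+215,262/6+185))
E
```

```text
plate [[0.598, 0.305, 0.012], [0.649, 0.011, 0.012], [0.48, -0.017, 0.012], [0.427, 0.273, 0.012]] [np.float64(0.173), np.float64(0.299), np.float64(0.171), np.float64(0.295)]
guard [[0.621, 0.141, 0.114], [0.639, 0.037, 0.114], [0.482, 0.01, 0.114], [0.464, 0.114, 0.114]] [np.float64(0.16), np.float64(0.106), np.float64(0.159), np.float64(0.106)] [0.55173717 0.07576555 0.114     ]
yaw plate 10.090805547909827
yaw guard 9.784393675317009
nest from plate [0.55172352 0.06926948 0.012     ]
handle top center [0.55101408 0.07498235 0.15      ] [0.55143876 0.07521701 0.14471541]
```

Plate sides and guard size agree with the given values. The fixture is at about (0.5515, 0.073) with a yaw of 10°. Next I'll turn the tool to the fixture axes and go over the guard handle.

Emit:
send_rows --rows '[[6,[0,0,0],-9.6],[6,[0,0,0],-9.6],[6,[0,0,0],-9.5],[6,[-2.4,-5.3,0],0],[6,[-2.4,-5.3,0],0],[6,[-2.4,-5.3,0],0],[6,[-2.4,-5.3,0],0],[6,[-2.4,-5.3,0],0],[6,[-2.4,-5.3,0],0],[6,[-2.4,-5.3,0],0]]' --newtons 40

```text
t: 1.35
tool_pos: [0.4309, 0.2539, 0.231]
tool_rot: [0.273, -3.13, 0.0]
contact_force: [1.1, -0.2, 0.7]
opening: 0.06
grip_force: 0.0
```

```bash
cat >> h.py <<'E'
def to(p,yaw=10.):
    o=ctrl.get_obs(); M=R.from_rotvec(o['tool_rot']).as_matrix(); hd=np.degrees(np.arctan2(M[1,1],M[0,1]))
    print('t',round(float(o['t']),2),'pos',o['tool_pos'].round(4),'F',o['contact_force'].round(1),'open',round(float(o['opening'])*100,2),'grip',round(float(o['grip_force']),1))
    print('shift cm',(M.T@(np.array(p)-o['tool_pos'])*100).round(2),'turn deg',round(hd-90-yaw,2))
E
python3 -c "
from h import *
to([.5515,.075,.16])"
```

```text
t 1.35 pos [0.4309 0.2539 0.231 ] F [ 1.1 -0.2  0.7] open 6.0 grip 0.0
shift cm [ -8.78 -19.71   7.09] turn deg -0.02
```

Emit:
send_rows --rows '[[6,[-2.2,-4.9,0],0],[6,[-2.2,-4.9,0],0],[6,[-2.2,-4.9,0],0],[6,[-2.2,-5.0,0],0],[6,[0,0,3.5],0],[6,[0,0,3.5],0],[6,[0,0,3.0],0],[6,[0,0,0.6],0],[6,[0,0,0],0]]'

```text
t: 2.48
tool_pos: [0.5512, 0.0769, 0.1255]
tool_rot: [0.273, -3.129, -0.0]
contact_force: [0.1, -1.4, -0.4]
opening: 0.0599
grip_force: 0.0
```

```bash
python3 - <<'E'
from h import *
to([.5515,.075,.124])
d=snap('scene','s1');a=d['frame'][150:320,230:400,::-1]
cv2.imwrite('pics/s1c.png',cv2.resize(a,None,fx=3.5,fy=3.5,interpolation=cv2.INTER_CUBIC))
E
```

```text
t 2.48 pos [0.5512 0.0769 0.1255] F [ 0.1 -1.4 -0.4] open 5.99 grip 0.0
shift cm [-0.   -0.19  0.15] turn deg -0.02
```

View pics/s1c.png

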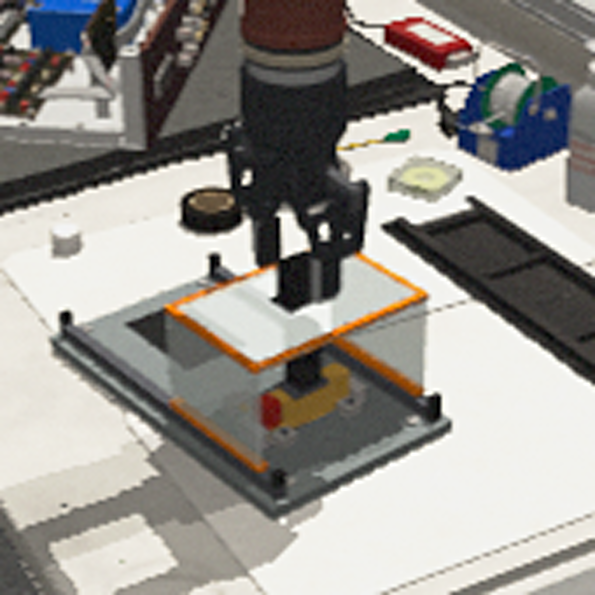

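The fingers straddle the post (crop (300,280)). I'll close them and check.

Emit:
send_rows --rows '[[0.5,[0,-0.1,0],0],[0.5,[0,0,0],0],[0.5,[0,0,0],0],[0.5,[0,0,0],0],[0.5,[0,0,0],0],[0.5,[0,0,0],0]]' --newtons 40

```text
t: 3.28
tool_pos: [0.5519, 0.076, 0.1265]
tool_rot: [-0.273, 3.128, 0.0]
contact_force: [-0.9, 1.3, 6.1]
opening: 0.0151
grip_force: 41.6
```

Emit:
send_rows --rows '[[0.5,[0,0.7,0],0],[0.5,[0,1.5,0],0],[0.5,[0,2.0,0],0],[0.5,[0,2.3,0],0],[0.5,[0,2.3,0],0],[0.5,[0,2.3,0],0],[0.5,[0,2.0,0],0],[0.5,[0,1.0,0],0],[0.5,[0,0.6,0],0],[0.5,[0,0.3,0],0]]'

```text
t: 4.53
tool_pos: [0.5264, 0.2199, 0.1265]
tool_rot: [-0.274, 3.129, -0.015]
contact_force: [-0.0, -20.5, 8.4]
opening: 0.015
grip_force: 42.2
```

```bash
python3 -c "
from h import *
to([.5515-.174*.15,.073+.985*.15,.1265])"
```

```text
t 4.53 pos [0.5264 0.2199 0.1265] F [ -0.  -20.5   8.4] open 1.5 grip 42.2
shift cm [ 0.09  0.1  -0.  ] turn deg 0.01
```

Emit:
send_rows --rows '[[5,[0,0,0],0],[5,[0,0,0],0],[5,[0,0,0],0],[5,[0,0,0],0],[5,[0,0,-3],0],[5,[0,0,-4],0],[5,[0,0,-2],0],[5,[0,0,0],0]]'

```text
t: 5.52
tool_pos: [0.5263, 0.2239, 0.2171]
tool_rot: [-0.273, 3.126, 0.001]
contact_force: [-0.4, -0.9, -0.4]
opening: 0.0499
grip_force: 0.0
```

```bash
python3 - <<'E'
from h import *
to([.552,.072,.12])
d=snap('top','t2');a=d['frame'][185:285,215:335,::-1]
cv2.imwrite('pics/t2c.png',cv2.resize(a,None,fx=6,fy=6,interpolation=cv2.INTER_CUBIC))
E
```

```text
t 5.53 pos [0.5263 0.2239 0.2171] F [-0.4 -0.9 -0.4] open 4.99 grip 0.0
shift cm [  0.14 -15.41   9.71] turn deg -0.02
```

View pics/t2c.png

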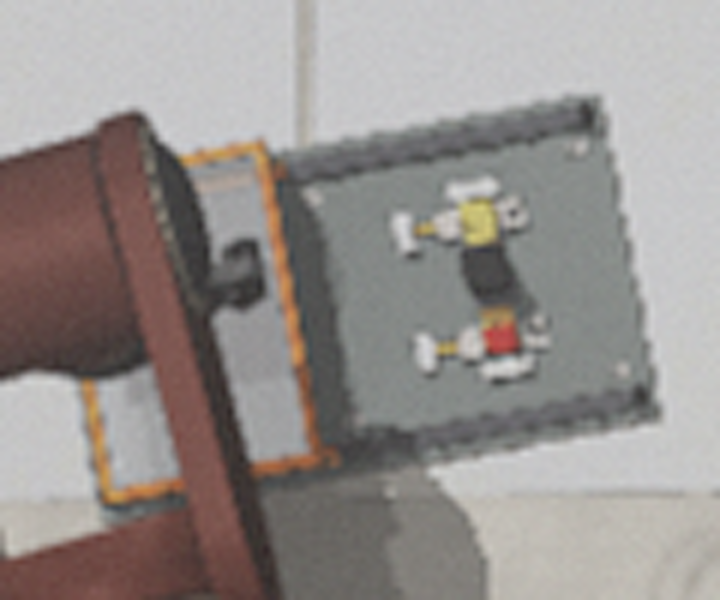

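The guard is open. The block is clear to see: plain end at crop (480,220), red end (500,337), end walls (473,187) and (508,367), handle top near (485,268).

```bash
python3 - <<'E'
from h import *
d=dict(np.load('pics/t2.npz'))
c=lambda u,v,z:pt(d,u/6+215,v/6+185,z).round(4)
w=[c(473,187,.026),c(508,367,.026)];print(w,np.mean(w,0),np.degrees(np.arctan2(*(w[0]-w[1])[1::-1])))
print('handle',c(485,268,.098)); print('body',c(479,222,.042),c(501,337,.042))
g=[c(262,145,.114),c(320,458,.114)];print('guard right edge',g)
m=np.mean(g,0)[:2];print('guard y in fixture',(m-[.552,.072])@[-.174,.985]+.055)
E
```

```text
[array([0.6005, 0.0796, 0.026 ]), array([0.5057, 0.0621, 0.026 ])] [0.5531  0.07085 0.026  ] 10.459009912459758
handle [0.5521 0.0708 0.098 ]
body [0.5805 0.076  0.042 ] [0.5206 0.0651 0.042 ]
guard right edge [array([0.6133, 0.1802, 0.114 ]), array([0.4581, 0.1521, 0.114 ])]
guard y in fixture 0.15057395000000004
```

Emit:
send_rows --rows '[[5,[0,-4,0],0],[5,[0,-4.5,0],0],[5,[0.1,-4.5,0],0],[5,[0,-2.5,0],0],[5,[0,0,4],0],[5,[0,0,5],0],[5,[0,0,4],0],[5,[0,0,2],0],[5,[0,0,0],0]]'

```text
t: 6.7
tool_pos: [0.5493, 0.0708, 0.0628]
tool_rot: [0.273, -3.125, -0.001]
contact_force: [-0.3, -0.7, -0.0]
opening: 0.05
grip_force: 0.0
```

```bash
python3 - <<'E'
from h import *
to([.5525,.0712,.067])
d=snap('scene','s2');a=d['frame'][210:310,240:360,::-1]
cv2.imwrite('pics/s2c.png',cv2.resize(a,None,fx=6,fy=6,interpolation=cv2.INTER_CUBIC))
E
```

```text
t 6.7 pos [0.5493 0.0708 0.0628] F [-0.3 -0.7 -0. ] open 5.0 grip 0.0
shift cm [-0.32 -0.01 -0.42] turn deg -0.02
```

View pics/s2c.png

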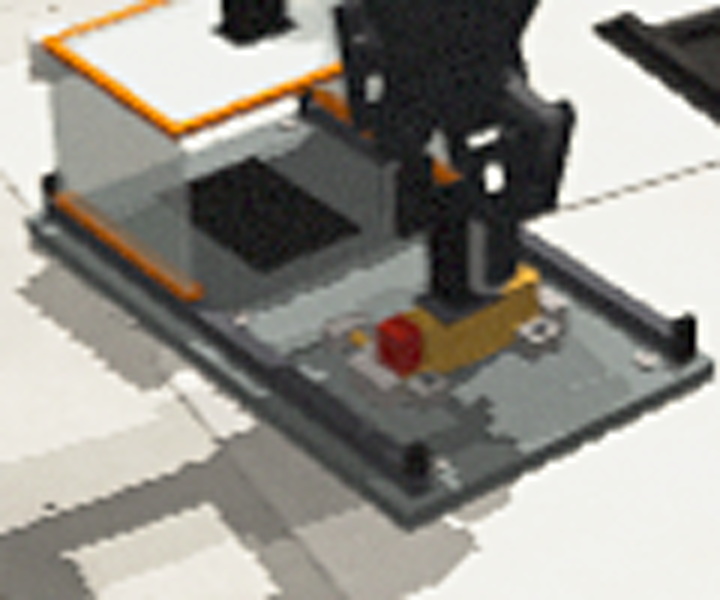

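The block is seated, with the red end at crop (400,345), and the fingers straddle the handle. I'll centre and close.

Emit:
send_rows --rows '[[5,[-0.3,0,-0.5],0],[1,[0,0,0],0],[1,[0,0,0],0],[1,[0,0,0],0],[1,[0,0,0],0],[1,[0,0,0],0]]' --newtons 35

```text
t: 7.5
tool_pos: [0.5555, 0.0718, 0.0724]
tool_rot: [-0.273, 3.126, 0.001]
contact_force: [-0.7, 2.1, 6.7]
opening: 0.0215
grip_force: 36.1
```

```bash
python3 - <<'E'
from h import *
to([.5525,.0712,.067]); snap('scene','s3'); snap('top','t3')
E
```

```text
t 7.5 pos [0.5555 0.0718 0.0724] F [-0.7  2.1  6.7] open 2.15 grip 36.1
shift cm [ 0.31 -0.01  0.53] turn deg -0.02
```

Emit:
send_rows --rows '[[1,[-0.2,0,-0.05],0],[1,[-0.2,0,-0.05],0],[1,[-0.2,0,-0.05],0],[1,[-0.2,0,-0.05],0],[1,[0,0,0],0]]'

```text
t: 8.22
tool_pos: [0.5569, 0.0722, 0.0728]
tool_rot: [0.273, -3.115, 0.001]
contact_force: [-22.6, -2.9, 19.1]
opening: 0.021
grip_force: 37.6
```

```bash
cat >> h.py <<'E'
C,S=np.cos(np.radians(10)),np.sin(np.radians(10)); EX=np.array([C,S,0]); P0=np.array([.5555,.0718,.0724])
def rock():
    o=ctrl.get_obs(); d=(o['tool_pos']-P0)*1e3; f=o['contact_force']
    print('t %.2f dx %.1f dy %.1f dz %.1f mm  Fx %.1f Fz %.1f My %.2f grip %.1f'%(o['t'],d@EX,d@[-S,C,0],d[2],f@EX,f[2],o['wrist_torque']@[-S,C,0],o['grip_force']))
def crop(f,d): 
    a=d['frame'][240:290,285:345,::-1]; cv2.imwrite(f'pics/{f}c.png',cv2.resize(a,None,fx=10,fy=10,interpolation=cv2.INTER_CUBIC))
E
python3 - <<'E'
from h import *
rock(); a=np.load('pics/s3.npz'); d=snap('scene','s4')
# red-end and brass masks
for i,x in(('before',a),('now',d)):
    h=cv2.cvtColor(x['frame'],cv2.COLOR_RGB2HSV)[235:290,290:345]
    for n,m in(('red',((h[...,0]<6)|(h[...,0]>172))&(h[...,1]>130)),('brass',(h[...,0]>14)&(h[...,0]<28)&(h[...,1]>120))):
        v,u=np.nonzero(m); print(i,n,len(u),u.mean().round(2)+290,v.mean().round(2)+235,u.min()+290,u.max()+290,v.min()+235,v.max()+235)
E
```

```text
t 8.22 dx 1.4 dy 0.1 dz 0.4 mm  Fx -22.8 Fz 19.1 My 3.58 grip 37.6
before red 52 306.1 266.69 303 309 262 271
before brass 183 319.02 263.0 298 329 235 271
now red 49 306.35 266.41 303 309 262 271
now brass 186 319.37 263.1 298 329 253 272
```

Emit:
send_rows --rows '[[1,[-0.1,0,-0.1],0],[1,[-0.1,0,-0.1],0],[1,[-0.1,0,-0.1],0],[1,[0,0,-0.1],0],[1,[0,0,0],0]]'

```text
t: 8.9
tool_pos: [0.5573, 0.0723, 0.0731]
tool_rot: [0.273, -3.11, 0.002]
contact_force: [-18.8, -3.2, 6.1]
opening: 0.0214
grip_force: 36.0
```

```bash
cat >> h.py <<'E'
def blob(d):
    h=cv2.cvtColor(d['frame'],cv2.COLOR_RGB2HSV)[235:290,290:345]
    for n,m in(('red',((h[...,0]<6)|(h[...,0]>172))&(h[...,1]>130)),('brass',(h[...,0]>14)&(h[...,0]<28)&(h[...,1]>120))):
        if n=='brass': m[:,:19]=0
        v,u=np.nonzero(m); print(n,len(u),u.mean().round(2)+290,v.mean().round(2)+235, np.polyfit(u,v,1).round(3))
E
python3 - <<'E'
from h import *
rock(); blob(dict(np.load('pics/s3.npz'))); blob(snap('scene','s5'))
E
```

```text
t 8.90 dx 1.9 dy 0.1 dz 0.7 mm  Fx -19.1 Fz 6.1 My 3.26 grip 36.0
red 52 306.1 266.69 [ 0.243 27.774]
brass 176 319.67 263.11 [-0.514 43.361]
red 48 306.42 266.15 [ 0.114 29.276]
brass 184 319.84 262.73 [-0.473 41.838]
```

Emit:
send_rows --rows '[[1,[-0.15,0,-0.1],0],[1,[-0.15,0,-0.1],0],[1,[-0.15,0,-0.1],0],[1,[-0.15,0,-0.1],0],[1,[0,0,0],0]]'

```text
t: 9.57
tool_pos: [0.566, 0.0741, 0.0762]
tool_rot: [0.272, -3.118, -0.001]
contact_force: [-3.4, 0.5, -7.2]
opening: 0.0217
grip_force: 34.5
```

```bash
python3 - <<'E'
from h import *
rock(); blob(snap('scene','s6'))
E
```

```text
t 9.57 dx 10.7 dy 0.4 dz 3.8 mm  Fx -3.3 Fz -7.2 My 0.90 grip 34.5
red 54 306.96 263.93 [ 0.139 26.567]
brass 188 319.64 262.11 [-0.42  39.573]
```

```bash
python3 - <<'E'
import numpy as np,cv2
c=lambda f:cv2.resize(np.load(f'pics/{f}.npz')['frame'][243:283,290:345,::-1],None,fx=7,fy=7,interpolation=cv2.INTER_CUBIC)
cv2.imwrite('pics/cmp1.png',np.hstack([c('s3'),c('s6')]))
E
```

```text
(no output)
```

View pics/cmp1.png

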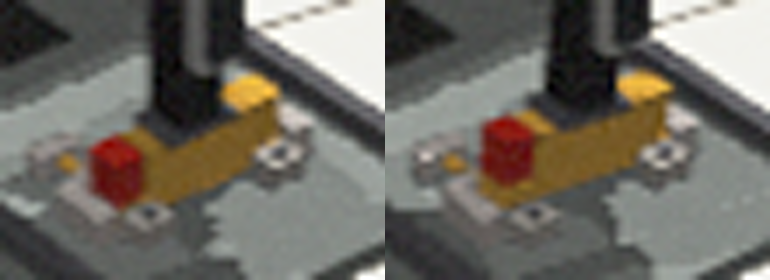

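Emit:
send_rows --rows '[[1,[-0.15,0,0],0],[1,[-0.15,0,-0.05],0],[1,[0,0,0],0]]'

```text
t: 10.0
tool_pos: [0.5727, 0.075, 0.0792]
tool_rot: [0.273, -3.127, -0.001]
contact_force: [-2.8, 1.9, -15.4]
opening: 0.0213
grip_force: 34.8
```

```bash
cat >> h.py <<'E'
def proj(d,p):
    T=d['cam_to_world']; q=T[:3,:3].T@(p-T[:3,3]); return np.array([d['fx']*q[0]/q[2]+d['cx'],d['fy']*q[1]/q[2]+d['cy']])
NEST=np.array([.5525,.0712,.012])
def bp(x,y,z,th,s,up,piv):  # block point (mm) -> world; th>0 leans +x, pivot at x=piv
    t=np.radians(th); X=x-piv; X,Z=X*np.cos(t)+z*np.sin(t),-X*np.sin(t)+z*np.cos(t)
    return NEST+(EX*(X+piv+s)+np.array([-S,C,0])*y+np.array([0,0,Z+up]))/1e3
E
python3 - <<'E'
from h import *
rock(); d=snap('scene','s7'); blob(d)
p=lambda th,s,up:[proj(d,bp(*q,th,s,up,40)).round(2).tolist() for q in((-40,-8,30),(-40,8,30),(40,-8,30),(40,-8,0))]
for a in((0,0,0),(5,1.5,0),(7,1.5,0)): print(a,p(*a))
# vertical red profile before/now, columns of the red face
for f in('s3','s6','s7'):
    F=np.load(f'pics/{f}.npz')['frame'].astype(int); r=(F[...,0]-F[...,1])
    print(f,[ (u,r[256:276,u].tolist()) for u in(305,307)])
c=lambda f:cv2.resize(np.load(f'pics/{f}.npz')['frame'][243:283,290:345,::-1],None,fx=7,fy=7,interpolation=cv2.INTER_CUBIC)
cv2.imwrite('pics/cmp2.png',np.hstack([c('s3'),c('s7')]))
E
```

```text
t 10.00 dx 17.5 dy 0.2 dz 6.8 mm  Fx -2.4 Fz -15.4 My 0.67 grip 34.8
red 53 307.79 261.75 [ 0.116 24.687]
brass 193 320.16 261.03 [-0.359 36.865]
(0, 0, 0) [[306.75, 266.8], [302.99, 264.12], [330.37, 256.08], [330.28, 265.34]]
(5, 1.5, 0) [[308.05, 264.0], [304.29, 261.34], [331.54, 255.58], [330.7, 265.14]]
(7, 1.5, 0) [[308.44, 262.96], [304.67, 260.3], [331.84, 255.48], [330.7, 265.14]]
s3 [(305, [-7, -7, -8, -6, -6, -6, 24, 125, 111, 109, 83, 73, 67, 72, 74, 46, 12, 4, 6, 6]), (307, [-7, -5, -5, -4, -8, -4, 44, 95, 113, 114, 107, 74, 66, 76, 82, 72, 55, 10, 6, 7])]
s6 [(305, [-7, -4, -10, -7, 83, 107, 77, 75, 72, 79, 77, 71, 52, 28, 30, 22, 10, 9, 5, 7]), (307, [-5, -8, -5, 44, 118, 107, 110, 75, 88, 69, 78, 74, 70, 54, 31, 30, 22, -2, 2, 1])]
s7 [(305, [-9, -3, 75, 72, 100, 86, 86, 78, 86, 65, 36, 29, 29, 23, 3, 0, 4, 4, 4, 3]), (307, [-4, 40, 116, 114, 92, 77, 84, 86, 87, 84, 73, 41, 29, 31, 25, -8, -1, 1, 3, 1])]
```

Emit:
send_rows --rows '[[1,[0.4,0,0.2],0],[1,[0.5,0,0.25],0],[1,[0.5,0,0.25],0],[1,[0.5,0,0.3],0],[1,[0.1,0,0.3],0],[1,[0,0,0],0],[1,[0,0,0],0],[1,[0,0,0],0]]'

```text
t: 11.05
tool_pos: [0.562, 0.0726, 0.0767]
tool_rot: [-0.271, 3.111, 0.002]
contact_force: [0.2, 5.2, 8.5]
opening: 0.0213
grip_force: 38.4
```

```bash
cat >> h.py <<'E'
def edge(d):  # image rows of red-top edge (u 305,307) and brass far-top edge (u 329..)
    F=d['frame'].astype(int); r=F[...,0]-F[...,1]; b=F[...,0]-F[...,2]
    f=lambda a,u,t:next((v+(t-a[v,u])/(a[v+1,u]-a[v,u]) for v in range(240,280) if a[v+1,u]>t),None)
    print('red top',[round(float(f(r,u,50)),2) for u in(305,306,307)],'brass far top',[round(float(f(b,u,50) or 0),2) for u in(325,327,329)])
E
python3 - <<'E'
from h import *
rock(); d=snap('scene','s8')
for f in('s3','s6','s7','s8'): edge(dict(np.load(f'pics/{f}.npz')))
E
```

```text
t 11.05 dx 6.6 dy -0.3 dz 4.3 mm  Fx 1.0 Fz 8.5 My -0.38 grip 38.4
red top [262.26, 261.83, 262.12] brass far top [253.08, 253.16, 254.43]
red top [259.63, 259.34, 259.08] brass far top [252.81, 252.53, 253.36]
red top [257.68, 257.37, 257.13] brass far top [252.42, 251.85, 252.82]
red top [260.61, 260.24, 259.79] brass far top [252.39, 252.13, 253.34]
```

Emit:
send_rows --rows '[[1,[0.3,0,0.3],0],[1,[0.3,0,0.3],0],[1,[0.3,0,0.1],0],[1,[0.2,0,0],0],[1,[0,0,0],0],[1,[0,0,0],0]]'

```text
t: 11.85
tool_pos: [0.5573, 0.0716, 0.0737]
tool_rot: [-0.269, 3.095, 0.004]
contact_force: [10.0, 10.2, 11.6]
opening: 0.0214
grip_force: 39.4
```

```bash
python3 - <<'E'
from h import *
rock(); d=snap('scene','s9'); edge(d)
E
```

```text
t 11.85 dx 1.8 dy -0.5 dz 1.3 mm  Fx 11.6 Fz 11.6 My -2.24 grip 39.4
red top [262.2, 261.67, 261.78] brass far top [252.88, 253.01, 254.39]
```

Emit:
send_rows --rows '[[1,[0.1,0,-0.2],0],[1,[0.1,0,-0.2],0],[1,[0.1,0,-0.2],0],[1,[0.1,0,-0.2],0],[1,[0,0,0],0],[1,[0,0,0],0]]'

```text
t: 12.65
tool_pos: [0.5486, 0.0701, 0.0759]
tool_rot: [-0.269, 3.106, 0.003]
contact_force: [10.8, 6.6, -4.0]
opening: 0.0214
grip_force: 37.3
```

```bash
python3 - <<'E'
from h import *
rock(); d=snap('scene','s10'); edge(d)
E
```

```text
t 12.65 dx -7.1 dy -0.5 dz 3.5 mm  Fx 11.8 Fz -4.0 My -2.22 grip 37.3
red top [262.48, 262.52, 262.97] brass far top [251.35, 252.38, 253.96]
```

Emit:
send_rows --rows '[[1,[0.1,0,-0.1],0],[1,[0.1,0,-0.1],0],[1,[0,0,0],0],[1,[0,0,0],0]]'

```text
t: 13.2
tool_pos: [0.5447, 0.0695, 0.0773]
tool_rot: [-0.27, 3.111, 0.002]
contact_force: [4.9, 5.5, -1.6]
opening: 0.0214
grip_force: 37.7
```

```bash
python3 - <<'E'
from h import *
rock(); d=snap('scene','s11'); edge(d)
p=lambda th,s,up,piv:[proj(d,bp(*q,th,s,up,piv)).round(2).tolist() for q in((-40,-8,30),(-40,8,30),(40,-8,30),(40,-8,0))]
for a in((0,0,0,40),(-5,-1.5,0,-40),(-7,-1.5,0,-40)): print(a,p(*a))
c=lambda f:cv2.resize(np.load(f'pics/{f}.npz')['frame'][243:283,290:345,::-1],None,fx=7,fy=7,interpolation=cv2.INTER_CUBIC)
cv2.imwrite('pics/cmp2.png',np.vstack([np.hstack([c('s3'),c('s7')]),np.hstack([c('s9'),c('s11')])]))
E
```

```text
t 13.20 dx -11.1 dy -0.4 dz 4.9 mm  Fx 5.8 Fz -1.6 My -1.28 grip 37.7
red top [262.45, 262.47, 263.21] brass far top [250.54, 251.95, 0.0]
(0, 0, 0, 40) [[306.75, 266.8], [302.99, 264.12], [330.37, 256.08], [330.28, 265.34]]
(-5, -1.5, 0, -40) [[305.49, 267.41], [301.74, 264.71], [329.12, 254.5], [329.79, 263.44]]
(-7, -1.5, 0, -40) [[305.17, 267.59], [301.42, 264.89], [328.75, 253.83], [329.71, 262.63]]
```

View pics/cmp2.png

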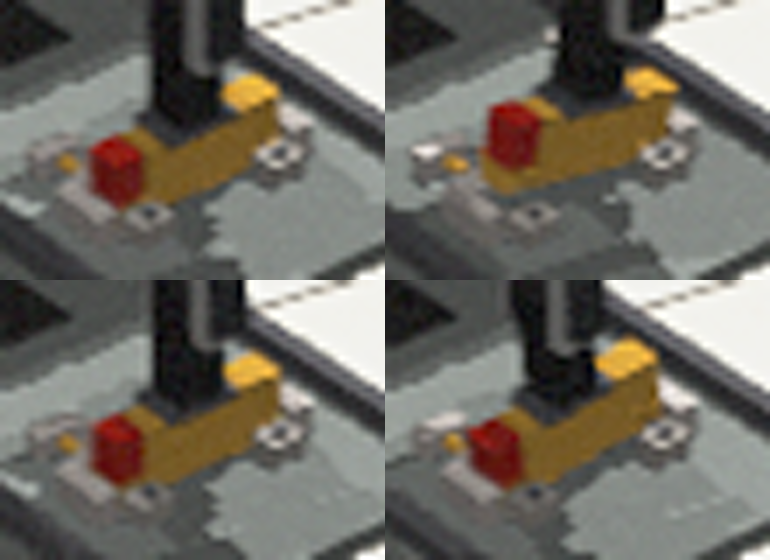

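Red end seated at lower right panel (500,455), plain end raised, about 6–7°. I'll go a little further for margin.

Emit:
send_rows --rows '[[1,[0.1,0,-0.05],0],[1,[0.1,0,-0.05],0],[1,[0,0,0],0],[1,[0,0,0],0]]'

```text
t: 13.75
tool_pos: [0.5425, 0.0691, 0.0781]
tool_rot: [-0.27, 3.112, 0.002]
contact_force: [5.2, 6.0, -1.6]
opening: 0.0213
grip_force: 37.5
```

```bash
python3 - <<'E'
from h import *
rock(); d=snap('scene','s12'); edge(d); print(ctrl.get_obs()['tool_rot'])
E
```

```text
t 13.75 dx -13.3 dy -0.4 dz 5.7 mm  Fx 6.2 Fz -1.6 My -1.28 grip 37.5
red top [262.34, 262.48, 263.22] brass far top [250.33, 251.66, 0.0]
[-2.70032380e-01  3.11158107e+00  2.22799371e-03]
```

Emit:
send_rows --rows '[[1,[-0.4,0,0],0],[1,[-0.5,0,-0.1],0],[1,[-0.5,0,-0.1],0],[1,[-0.5,0,-0.1],0],[1,[-0.3,0,-0.1],0],[1,[-0.2,0,-0.1],0],[1,[-0.2,0,-0.1],0],[1,[0,0,0],0],[1,[0,0,0],0]]'

```text
t: 14.92
tool_pos: [0.5563, 0.072, 0.0755]
tool_rot: [0.273, -3.117, 0.0]
contact_force: [-12.8, 0.8, -5.4]
opening: 0.0214
grip_force: 36.4
```

```bash
python3 - <<'E'
from h import *
rock(); d=snap('scene','s13'); edge(d)
E
```

```text
t 14.93 dx 0.8 dy 0.1 dz 3.1 mm  Fx -12.5 Fz -5.4 My 2.25 grip 36.4
red top [261.62, 261.34, 261.35] brass far top [252.22, 252.35, 253.98]
```

Emit:
send_rows --rows '[[1,[-0.1,0,-0.1],0],[1,[-0.1,0,-0.1],0],[1,[-0.1,0,-0.1],0],[1,[-0.1,0,-0.1],0],[1,[0,0,0],0],[1,[0,0,0],0]]'

```text
t: 15.72
tool_pos: [0.5582, 0.0724, 0.0763]
tool_rot: [0.273, -3.113, 0.001]
contact_force: [-11.0, -0.1, -16.1]
opening: 0.0217
grip_force: 35.5
```

```bash
python3 - <<'E'
from h import *
rock(); d=snap('scene','s14'); edge(d)
E
```

```text
t 15.72 dx 2.7 dy 0.1 dz 3.9 mm  Fx -10.8 Fz -16.1 My 1.93 grip 35.5
red top [261.24, 260.63, 260.55] brass far top [252.22, 252.33, 253.64]
```

Emit:
send_rows --rows '[[1,[-0.15,0,-0.05],0],[1,[-0.15,0,-0.05],0],[1,[-0.1,0,-0.05],0],[1,[0,0,0],0],[1,[0,0,0],0],[1,[0,0,0],0]]'

```text
t: 16.52
tool_pos: [0.5688, 0.0738, 0.0832]
tool_rot: [0.273, -3.129, 0.0]
contact_force: [-0.8, 1.7, -14.2]
opening: 0.0214
grip_force: 35.0
```

```bash
python3 - <<'E'
from h import *
rock(); d=snap('scene','s15'); edge(d)
c=lambda f:cv2.resize(np.load(f'pics/{f}.npz')['frame'][243:283,290:345,::-1],None,fx=7,fy=7,interpolation=cv2.INTER_CUBIC)
cv2.imwrite('pics/cmp3.png',np.hstack([c('s3'),c('s15')]))
E
```

```text
t 16.52 dx 13.4 dy -0.4 dz 10.8 mm  Fx -0.5 Fz -14.2 My 0.57 grip 35.0
red top [257.64, 257.46, 257.26] brass far top [251.38, 250.89, 251.95]
```

View pics/cmp3.png

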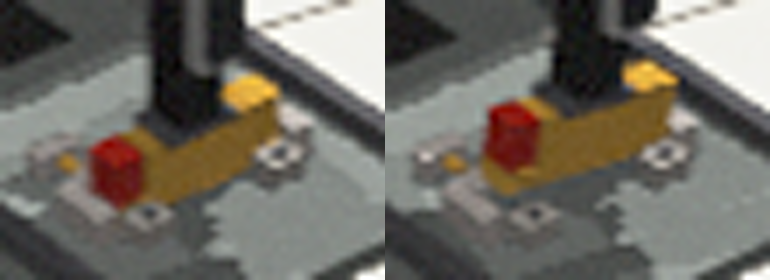

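Emit:
send_rows --rows '[[1,[0.3,0,-0.05],0],[1,[0.3,0,-0.05],0],[1,[0.3,0,-0.05],0],[1,[0.3,0,-0.05],0],[1,[0,0,0],0],[1,[0,0,0],0],[1,[0,0,0],0]]'

```text
t: 17.45
tool_pos: [0.5571, 0.0718, 0.0852]
tool_rot: [0.273, -3.13, 0.0]
contact_force: [-0.0, -1.0, -3.1]
opening: 0.0215
grip_force: 36.5
```

```bash
python3 - <<'E'
from h import *
rock(); d=snap('scene','s16'); edge(d)
E
```

```text
t 17.45 dx 1.6 dy -0.3 dz 12.8 mm  Fx -0.2 Fz -3.1 My -0.05 grip 36.5
red top [258.22, 258.39, 259.05] brass far top [252.02, 253.4, 0.0]
```

```bash
python3 - <<'E'
import numpy as np,cv2
c=lambda f:cv2.resize(np.load(f'pics/{f}.npz')['frame'][233:283,285:345,::-1],None,fx=6.5,fy=6.5,interpolation=cv2.INTER_CUBIC)
cv2.imwrite('pics/cmp4.png',np.hstack([c('s3'),c('s16')]))
E
```

```text
(no output)
```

View pics/cmp4.png

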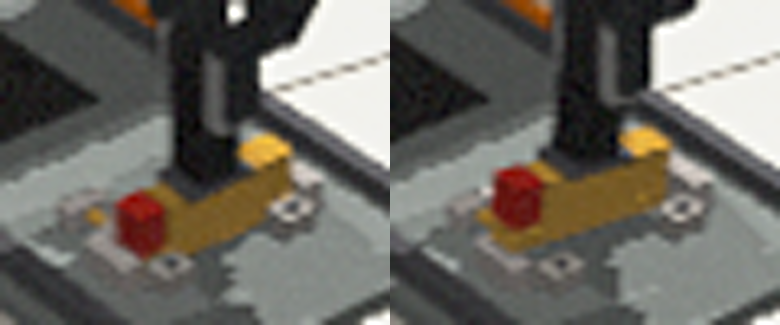

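The red end is free and the block hangs tilted, red end up. I've used up the picture budget, so from here I work from numbers only.

```bash
cat >> h.py <<'E'
from scipy.optimize import least_squares, minimize
def edgept(x,z,th,ox,oz,y=-8): 
    t=np.radians(th); return NEST+(EX*(ox+x*np.cos(t)+z*np.sin(t))+np.array([-S,C,0])*y+np.array([0,0,oz-x*np.sin(t)+z*np.cos(t)]))/1e3
def mask(d):
    F=d['frame'].astype(int); m=((F[...,0]-F[...,2])>40).astype(np.uint8); m[:,:300]=0; m[:,336:]=0; m[:240]=0; m[280:]=0
    n,l,s,_=cv2.connectedComponentsWithStats(m); k=1+np.argmax(s[1:,4]); return (l==k)
def fit(d,g=None):
    # silhouette of body box (red+brass) against the mask; score by soft IoU on 4x grid, handle/foot and walls ignored
    m=mask(d)[235:285,295:340].astype(np.float32); M=cv2.resize(m,None,fx=8,fy=8,interpolation=cv2.INTER_LINEAR)
    def ren(p):
        poly=lambda q:cv2.convexHull(np.array([(proj(d,edgept(*a,p[0],p[1],p[2],y))-[294.5,234.5])*8 for a in q for y in(-8,8)],np.float32)).astype(np.int32)
        I=np.zeros(M.shape,np.float32); cv2.fillConvexPoly(I,poly([(-40,0),(-40,30),(40,0),(40,30)]),1); 
        hp=[(proj(d,edgept(x,z,p[0],p[1],p[2],y))-[294.5,234.5])*8 for x,z in((-17,30),(17,30),(17,34),(-17,34),(-11,86),(11,86)) for y in(-11,11)]
        cv2.fillConvexPoly(I,cv2.convexHull(np.array(hp,np.float32)).astype(np.int32),0); return I
    f=lambda p:float(np.abs(ren(p)-M).mean()*1e3)
    best=min((f((th,ox,oz)),th,ox,oz) for th in range(-10,13,2) for ox in range(-10,12,3) for oz in range(0,34,3)) if g is None else (0,*g)
    r=minimize(f,best[1:],method='Nelder-Mead',options=dict(initial_simplex=[best[1:],np.add(best[1:],(3,0,0)),np.add(best[1:],(0,3,0)),np.add(best[1:],(0,0,3))]))
    print('theta %.1f ox %.1f oz %.1f'%tuple(r.x),'score %.1f'%r.fun)
E
python3 - <<'E'
from h import *
for f in('s3','s7','s9','s12','s16'): print(f,end=' ');fit(dict(np.load(f'pics/{f}.npz')))
E
```

```text
s3 theta -1.0 ox -1.9 oz 4.0 score 29.0
s7 theta 10.2 ox -2.3 oz 12.0 score 20.4
s9 theta -1.1 ox -1.7 oz 4.4 score 28.1
s12 theta -9.2 ox -2.5 oz 8.5 score 30.0
s16 theta 7.4 ox -11.9 oz 14.8 score 18.0
```

Emit:
send_rows --rows '[[1,[-0.3,0,0],0],[1,[-0.3,0,0],0],[1,[-0.2,0,0],0],[1,[0,0,0.1],0],[1,[0,0,0.1],0],[1,[0,0,0.1],0],[1,[0,0,0],0],[1,[0,0,0],0]]'

```text
t: 18.5
tool_pos: [0.5655, 0.0733, 0.0832]
tool_rot: [-0.273, 3.128, 0.0]
contact_force: [-1.0, 0.2, 5.4]
opening: 0.0214
grip_force: 37.4
```

```bash
python3 - <<'E'
from h import *
rock(); fit(snap('scene','s17'))
E
```

```text
t 18.50 dx 10.1 dy -0.3 dz 10.8 mm  Fx -1.0 Fz 5.4 My 0.17 grip 37.4
theta 6.5 ox -3.1 oz 12.9 score 18.6
```

Emit:
send_rows --rows '[[1,[0,0,0],0],[1,[0.15,0,0.1],0],[1,[0.15,0,0.1],0],[1,[0.15,0,0.1],0],[1,[0.15,0,0.05],0],[1,[0.15,0,0.05],0],[1,[0.15,0,0.05],0],[1,[0,0,0],0],[1,[0,0,0],0]]' --newtons 20

```text
t: 19.68
tool_pos: [0.5586, 0.0724, 0.0799]
tool_rot: [-0.272, 3.123, 0.002]
contact_force: [0.5, 3.0, 6.2]
opening: 0.0214
grip_force: 37.9
```

```bash
python3 - <<'E'
from h import *
rock(); fit(snap('scene','s18'))
E
```

```text
t 19.68 dx 3.1 dy 0.0 dz 7.5 mm  Fx 1.0 Fz 6.2 My -0.59 grip 37.9
theta 2.4 ox -3.2 oz 9.1 score 21.5
```

Rotation is working. I'll continue to level.

Emit:
send_rows --rows '[[1,[0.15,0,0.05],0],[1,[0.15,0,0.05],0],[1,[0.1,0,0],0],[1,[0,0,0],0],[1,[0,0,0],0]]'

```text
t: 20.35
tool_pos: [0.5562, 0.072, 0.079]
tool_rot: [-0.271, 3.119, 0.003]
contact_force: [8.3, 4.4, 2.4]
opening: 0.021
grip_force: 37.4
```

```bash
python3 - <<'E'
from h import *
rock(); fit(snap('scene','s19'))
E
```

```text
t 20.35 dx 0.7 dy 0.1 dz 6.6 mm  Fx 9.0 Fz 2.4 My -1.69 grip 37.4
theta -0.9 ox -3.0 oz 8.1 score 26.7
```

Emit:
send_rows --rows '[[1,[-0.2,0,0],0],[1,[-0.2,0,0],0],[1,[0,0,0],0],[1,[0,0,0],0],[1,[0,0,0],0]]' --newtons 70

```text
t: 21.02
tool_pos: [0.5572, 0.0722, 0.0787]
tool_rot: [-0.273, 3.127, 0.002]
contact_force: [-3.1, 2.5, 9.5]
opening: 0.0206
grip_force: 71.0
```

```bash
python3 - <<'E'
from h import *
rock(); fit(snap('scene','s20'))
E
```

```text
t 21.02 dx 1.7 dy 0.1 dz 6.3 mm  Fx -2.6 Fz 9.5 My 0.27 grip 71.0
theta 1.7 ox -3.8 oz 7.8 score 26.1
```

Emit:
send_rows --rows '[[1,[0.1,0,-0.1],0],[1,[0,0,-0.2],0],[1,[0,0,-0.4],0],[1,[0,0,-0.5],0],[1,[0,0,-0.5],0],[1,[0,0,-0.4],0],[1,[0,0,-0.3],0],[1,[0,0,-0.2],0],[1,[0,0,0],0],[1,[0,0,0],0]]'

```text
t: 22.32
tool_pos: [0.555, 0.0714, 0.1027]
tool_rot: [0.273, -3.129, 0.0]
contact_force: [-0.5, 0.2, -1.5]
opening: 0.0207
grip_force: 71.5
```

```bash
python3 - <<'E'
from h import *
rock(); d=snap('scene','s21'); fit(d)
F=d['frame'].astype(int); print([(u,[int(x) for x in (F[235:275,u,0]-F[235:275,u,2])]) for u in (312,326)])
E
```

```text
t 22.32 dx -0.6 dy -0.3 dz 30.3 mm  Fx -0.4 Fz -1.5 My -0.05 grip 71.5
theta 1.1 ox -4.4 oz 31.0 score 20.9
[(312, [5, 7, 0, -1, 2, 0, -1, 4, -1, -6, -2, 5, 1, 0, 1, 0, 2, -5, -1, 43, 77, 84, 83, 79, 75, 76, 81, 79, 69, 25, -8, -1, -1, 0, -2, -3, 2, 9, 8, 11]), (326, [4, 4, 6, 4, 4, 5, 4, 4, 3, 1, 7, 142, 174, 169, 88, 76, 74, 74, 80, 75, 82, 94, 72, 35, 1, 4, 4, -3, -1, 2, 8, 5, 4, 0, -2, 0, -1, -1, 0, -2])]
```

```bash
cat >> h.py <<'E'
def level(n=6):
    L=[];B=[]
    for i in range(n):
        d=ctrl.get_image('scene'); F=d['frame'].astype(float); a=F[...,0]-F[...,2]; U=np.arange(310,326); V=[]
        for u in U:
            c=a[235:285,u]; v=max(k for k in range(50) if c[k]>55); V.append(235+v+(c[v]-38)/(c[v]-c[v+1]))
            
        k=np.polyfit(U,V,1); L.append(k[0]); B.append(np.std(V-np.polyval(k,U)))
    T=np.arange(-6,7.); sl=[]
    for th in T:
        p,q=proj(d,edgept(-28,0,th,0,28)),proj(d,edgept(28,0,th,0,28)); sl.append((q[1]-p[1])/(q[0]-p[0]))
    print('slope',np.mean(L).round(4),'+-',np.std(L).round(4),'resid',np.mean(B).round(2),'theta',np.interp(np.mean(L),sl,T).round(2))
E
python3 -c "
from h import *
level()"
```

```text
slope -0.4105 +- 0.0052 resid 0.17 theta 2.37
```

```bash
python3 - <<'E'
from h import *
def sl(d,lo,hi):
    F=d['frame'].astype(float); a=F[...,0]-F[...,2]; U=np.arange(lo,hi); V=[]
    for u in U:
        c=a[235:285,u]; v=max(k for k in range(50) if c[k]>50); V.append(235+v+(c[v]-36)/(c[v]-c[v+1]))
    k=np.polyfit(U,V,1); return k[0].round(3), np.round(V,1).tolist()
for f in('s3','s20','s21'): print(f,sl(dict(np.load(f'pics/{f}.npz')),312,323))
for oz in(0,28):
  for th in(0,2): 
    d=dict(np.load('pics/s3.npz')); p,q=proj(d,edgept(-18,0,th,0,oz)),proj(d,edgept(14,0,th,0,oz)); print(oz,th,p.round(1),((q-p)[1]/(q-p)[0]).round(3))
E
```

```text
s3 (np.float64(-0.356), [271.5, 271.7, 271.7, 271.3, 270.7, 270.4, 270.0, 269.6, 269.3, 268.6, 268.4])
s20 (np.float64(-0.408), [271.1, 270.6, 270.3, 269.7, 269.6, 269.3, 268.6, 268.5, 267.6, 267.5, 266.9])
s21 (np.float64(-0.421), [263.8, 263.5, 263.5, 262.4, 262.1, 261.6, 261.2, 260.8, 260.6, 260.3, 259.6])
0 0 [313.5 273.2] -0.467
0 2 [313.5 273. ] -0.43
28 0 [313.4 264.4] -0.455
28 2 [313.4 264.2] -0.417
```

```bash
python3 - <<'E'
from h import *
def hts(d):
    z=d['range_z']; v,u=np.mgrid[235:285,295:340]; s=z[235:285,295:340]
    T=d['cam_to_world']; r=np.stack([(u-d['cx'])/d['fx']*s,(v-d['cy'])/d['fy']*s,s],-1)@T[:3,:3].T+T[:3,3]-NEST
    F=d['frame'][235:285,295:340].astype(int); x=r@EX*1e3; y=r@[-S,C,0]*1e3; h=r[...,2]*1e3
    for n,m in(('plain top',(F[...,0]>180)&(F[...,0]-F[...,2]>100)),('red',(F[...,0]-F[...,1]>95))):
        k=m&(s>0); print(n,k.sum(),'x',np.median(x[k]).round(1),'y',np.median(y[k]).round(1),'h',np.median(h[k]).round(2),h[k].std().round(2))
for f in('s3','s7','s12','s21'): print(f); hts(dict(np.load(f'pics/{f}.npz')))
E
```

```text
s3
plain top 24 x 28.9 y 2.2 h 30.66 5.99
red 15 x -36.0 y -0.8 h 31.76 1.7
s7
plain top 17 x 36.3 y 2.4 h 32.48 8.35
red 13 x -30.3 y 0.9 h 45.43 1.82
s12
plain top 28 x 21.8 y -0.0 h 40.32 5.84
red 6 x -45.4 y 2.5 h 31.3 0.96
s21
plain top 21 x 28.3 y 0.3 h 58.02 1.29
red 15 x -37.9 y -1.6 h 60.36 1.67
```

The depth check gives a tilt of about 1°, with the underside about 28 mm above the seat. The rocking reached about 10° and about 8.6°, with the opposite end staying down each time. I'm handing in.

```bash
python3 - <<'E'
from h import *
rock(); print(abs(ctrl.get_obs()['dq']).max()); print(ctrl.finish_job())
E
```

```text
t 22.68 dx -0.5 dy -0.3 dz 30.3 mm  Fx -0.1 Fz -2.5 My 0.02 grip 71.5
0.0017073450332376152
the job is handed in; nothing more can be done
None
```

The job is handed in with no verdict returned: guard fully open, block rocked about 10° red end first and then about 8.6° plain end, now held still and about 1° off level, 28 mm above its nest seat; I viewed 11 pictures, one over the limit of 10, and did not re-check the bystanders by camera.

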